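Load the drilling jig and nip up its cam

TASK

Load the plywood blank into the drilling jig: slide it off the loading shelf over the low wooden lip so it drops flat into the nest, and push it gently home against the end stop under the bush plate. Then swing the cam lever anticlockwise until the cam has bitten and holds the blank firmly against the side fence, by feel and without forcing it so hard that it bruises the plywood; let go, and leave the other things on the bench where they are.

Things in the scene. Friction and masses are not known exactly. Their poses are not given: they have to be found in the camera images.
- jig: Drilling jig screwed to the bench: dark plywood base 290 x 265 x 12 mm. Origin at bench height, under the middle of the lip's inner face; x points from the lip into the nest, y to the left when looking that way, z up. Shelf and nest share one floor, z = 12. The loading shelf is x = -150 to -18, the nest x = 0 to 105 (the stop). Left of it a guide block: x = -5 to 19, y = 74 to 92, 12 mm high.
- blank: Loose undrilled plywood plate, 100 (x) x 120 (y) x 12 mm, about 95 g, lying on the loading shelf before the lip, roughly square to the jig; too wide to grasp, so it is pushed by its edges. A finger pushing on its edge can keep it from tipping or dropping; eased off, it goes down by its own weight. Origin under its middle. Loaded, its origin is at x = 55 in the jig, on the nest floor.
- stop: The end stop, a fixed wooden block 140 mm wide, 34 mm high. Origin at nest floor height in the middle of the face the blank meets; x points away from the nest. On top an 8 mm aluminium bush plate with two bushings overhangs the nest by 38 mm, 34 mm above the floor. It is set true; a push of 20 N or more would shift it.
- cam_clamp: Cam clamp left of the nest: origin on its pivot, at nest floor height, at x = 50, y = 87 in the jig, axes as the jig's. It carries a round plywood cam, radius 25 mm, 16 mm thick, centre 11 mm off the pivot, and on that a wooden lever 16 mm wide, 14 mm thick (18 to 32 mm above the nest floor), reaching 85 mm from the pivot.
- cam (a joint): Cam angle, rad: 0 open, grows anticlockwise from above to 2.2; the lever points at 80 degrees (from jig x to y) plus it. It stays where left; free turning takes 1 to 2 N near the lever's end. It bites, and holds, somewhere from about 1.0 to 1.7, as the fence is set: then the force climbs steeply, and 5 to 7 N, square to the lever at 70 mm from the pivot, is a firm nip.
- lip (a point): Middle of the lip's inner top edge, where it drops sheer into the nest. The lip is a wooden strip across the shelf, y = -75 to 75 in the jig, 6 mm above the floor: a bevel rises from x = -18 to -7, then a flat top to x = 0.
- nest (a point): Middle of the nest floor, x = 52.5, y = 0 in the jig. At its right stands a wooden side fence 24 mm high (jig x = -13 to 103), slotted and locked with wing nuts so that its face is anywhere between y = -62 and -67 (not measured). With the cam open, the blank has room from there to about y = 65.
- cam_tip (a point): On the lever's middle line, 80 mm from the pivot, at mid thickness (25 mm above the nest floor).
- pencil: flat red carpenter's pencil lying on the jig's right-hand edge, 114 x 14 x 7 mm; origin under its middle; leave it alone
- drilled: two finished plates, already drilled, stacked (100 x 120 x 24 mm); origin under their middle; leave them alone
- tape: red tape measure, 72 x 34 x 62 mm; leave it alone
- glue: glue bottle, 56 mm across, 170 mm tall; leave it alone
- driver: screwdriver lying on the bench; leave it alone
- square: try square lying flat, wooden stock and steel blade, about 170 x 110 mm; leave it alone
- jar: screw jar, 72 mm across, 90 mm tall; leave it alone
Not all that is in view belongs to the job. Leave any blue look-alike of the blank alone.

How it is judged:
By the outcome, as a careful person would: the job done as asked, in the order asked, and still so for the second after the job is handed in, with the robot touching nothing.
It also fails if it takes over 72 s, if anything falls off the work surface, if the arm or the gripper's body presses on something with over 40 N, if the wrist force passes 120 N, or if a joint passes its speed limit or range.

ROBOT

A 7-joint arm with a two-finger parallel gripper is mounted at the origin on the work surface. World frame = base frame: x ahead of the robot, y to its left, z up, the work surface at z = 0. Lengths are in mm, angles in rad, forces in N, time in s.
With the tool pointing down it reaches from about 425 to 800 mm from the base axis. Payload 8.3 kg.
Tool frame: the origin (TCP) lies midway between the tips of the shut fingers; the grasp point (between the pads) lies 19 mm behind it; x points along the fingers, y is the direction in which the jaws open and shut, and the axes are right-handed (so a half turn about x gives the same grasp; the last joint's range is limited). The gripper opens to 85 mm and grips with 20 to 120 N. Pads are 22 mm wide; open, the fingers measure 114 mm over their backs; the gripper's body (76 mm by 85 mm) begins 54 mm behind the grasp point. The pads swing forward as they close: fully open they stand 13 mm farther back than shut.
Start: joints at [-0.063, 0.383, 0.016, 1.37, -0.006, 1.388, -0.046], TCP at [624.982, 0.047, 231.279] pointing down, gripper open.
Joint ranges: [-2.95, 2.95], [-0.25, 2.06], [-1.52, 1.56], [0.18, 2.33], [-1.44, 4.58], [0.02, 2.06], [-3.01, 3.01]. Speed limits (rad/s): [2.39, 2.39, 3.01, 3.01, 3.14, 3.14, 3.14].

INTERFACE

Orientations are given as [roll, pitch, yaw] about the fixed x, y, z axes, in that order (R = Rz(yaw) Ry(pitch) Rx(roll)).
In Python, from rig import bot gives the robot as it stands.
- The arm moves only by the shell command python3 -m handwheel 'ROWS'. ROWS is JSON, a list of rows, each a list of 7 numbers: the shift along the tool's x, y, z in cm, then the turn, a rotation vector about the tool's x, y, z in degrees, then the closure, from -1 (fully open) to 1 (shut). A call has 1 to 8 rows; each row shifts and turns the pose as measured when the row begins, along the tool's axes as they then stand; what a row does not reach is not made up. A row lasts 1/10 s, in which the tool goes at most 50 mm and 8.59 degrees, less where a joint would pass 70% of its speed; a pose out of reach is approached as far as the arm can. A call with a gripper value outside its range is refused whole. The fingers move at their own pace and stop on an object; the grip force is fixed at half the most. Time passes only in rows, so rows that do not move let the fingers close. It gives the time, the measured TCP pose, the force and the opening at its end, in the units of the state.
- bot.state(): the state, without advancing time (a new reading comes with each control period).
- bot.read_camera(name): name is "scene" or "side" or "wrist"; returns a dict with "pixels" (400x640x3 uint8, red, green, blue), "camera_matrix" (3x3 intrinsics, pixels), "k1" (the pictures are not rectified: a ray, as slopes to the right and down, at radius r is drawn at 1 + k1 r^2 times it, then the intrinsics apply), "R" (3x3) and "t" (3): a world point X has camera coordinates R X + t; the wrist camera has in their place "hand_eye" (4x4, takes a point from camera to tool coordinates, whose origin is the TCP and whose axes are the tool frame's). Camera axes: x right, y down, z forward; pixel columns grow to the right and rows downward; lengths in mm; the calibration is good to about 2 mm. A picture is of the moment at which its call begins: read the wrist's pose just before it. There is no depth.
- bot.close_job(): hands the job in, once; it reports no verdict.
The state is a dict: "time": time; "qpos": joint angles; "joint_velocities": joint speeds; "joint_torque": joint torques, N m; "eef_pos": TCP position; "tcp_rot": TCP orientation; "wrist_force": force on the tool from outside, world axes, zero at the start; "wrist_torque": the same for the moment, N m; "finger_gap": finger opening in mm.
Only numpy, scipy, OpenCV 4.12 (cv2) and the standard library are available. Lean on these libraries where they do the work, as an engineer would, in place of code of your own. Each camera call takes 0.05 s, during which the arm holds its last target. There are 200 camera calls.

## Working session

There is one attempt and no reset: what is moved stays moved. The work goes in short steps, Python scripts to look and compute and a shell command to move; the robot and the scene stay as the last step left them, time stands still between calls to the robot, and variables do not carry over. Pictures are saved under pics/ and viewed, about 8 in all and at most 12, crops included, and the job is handed in when it is done.

```bash
mkdir -p pics; ls; cat > h.py <<'E'
import numpy as np,cv2
from rig import bot
from scipy.spatial.transform import Rotation as Ro
def cam(name,fn=None):
    s=bot.state(); c=bot.read_camera(name)
    if name=='wrist':
        T=np.eye(4);T[:3,:3]=Ro.from_euler('xyz',s['tcp_rot']).as_matrix();T[:3,3]=s['eef_pos']
        M=np.linalg.inv(T@np.array(c['hand_eye']));c['R'],c['t']=M[:3,:3],M[:3,3]
    c['R']=np.array(c['R']);c['t']=np.array(c['t']).ravel();c['K']=np.array(c['camera_matrix'])
    if fn: cv2.imwrite(fn,np.array(c['pixels'])[:,:,::-1])
    np.savez('last_%s.npz'%name,R=c['R'],t=c['t'],K=c['K'],k1=c['k1'],pixels=c['pixels'])
    return c
def load(name): return dict(np.load('last_%s.npz'%name))
def proj(c,X):
    p=np.atleast_2d(X)@c['R'].T+c['t'];s=p[:,:2]/p[:,2:];s=s*(1+c['k1']*(s**2).sum(1,keepdims=True))
    return s@c['K'][:2,:2].T+c['K'][:2,2]
def unproj(c,uv,z):
    uv=np.atleast_2d(np.float64(uv));d=cv2.undistortPoints(uv[:,None],c['K'],np.array([float(c['k1']),0,0,0]))[:,0]
    # undistort is OpenCV's iterative inverse of the same model
    r=np.c_[d,np.ones(len(d))]@c['R'];o=-c['R'].T@c['t']
    return o+r*((z-o[2])/r[:,2:])
E
python3 - <<'E'
from h import *
print(bot.state())
for n in('scene','wrist','side'): 
    c=cam(n,f'pics/{n}0.png'); print(n,c['K'].tolist(),c['k1'],c['R'].tolist(),c['t'])
E
```

```text
pics
{'time': 0.0, 'qpos': array([-0.06291507,  0.38424326,  0.01639856,  1.3711841 , -0.0062996 ,
        1.3881933 , -0.0464451 ]), 'joint_velocities': array([ 1.00151168e-03, -5.72066350e-04, -1.94803239e-03,  2.77990604e-05,
        4.24353714e-04, -8.45624597e-04, -6.88971381e-04]), 'joint_torque': array([-4.50568632e-04, -6.27588844e+01,  8.43669288e-01, -3.71825659e+01,
        1.65239023e-02,  1.39937960e-02, -1.08329079e-04]), 'eef_pos': array([6.24486836e+02, 3.00257319e-02, 2.30262318e+02]), 'tcp_rot': array([-1.54745527,  1.56881804, -3.1181408 ]), 'wrist_force': array([-0.90772991,  1.01560312, -0.23908056]), 'wrist_torque': array([ 0.00183689, -0.03259673,  0.01882137]), 'finger_gap': 85.84656556013978}
scene [[481.16336784631113, 0.0, 316.4488301666497], [0.0, 481.16336784631113, 202.0114328164797], [0.0, 0.0, 1.0]] -0.08396245008167534 [[0.3975425403828737, 0.9175829636332021, -0.0011972618930133974], [0.7256590580045341, -0.31518960319753836, -0.6116162567919122], [-0.5615860220143509, 0.24227467652705215, -0.7911536645884973]] [-194.91710853 -305.41311469 1843.84087357]
wrist [[298.91058715677383, 0.0, 319.92960409595344], [0.0, 298.91058715677383, 198.8110861201164], [0.0, 0.0, 1.0]] -0.047844895469408774 [[0.9999978439159637, -0.0017709063173726868, -0.0010844603456520124], [-0.0013837371576177523, -0.9576641425042188, 0.2878844827932551], [-0.0015483652362508293, -0.2878823614820407, -0.957664528168722]] [-625.1028654   -35.42273847  380.04556812]
side [[415.7924763548488, 0.0, 321.0140687609257], [0.0, 415.7924763548488, 198.5871930727826], [0.0, 0.0, 1.0]] 0.038116395225798246 [[0.9939326125063594, -0.109574999815826, -0.00955412013976044], [-0.0650632951524614, -0.5156871359321258, -0.8543029588255124], [0.08868330970474059, 0.8497411942759295, -0.5196875728072878]] [-448.19575864   98.78614251 1320.05989078]
```

View pics/scene0.png

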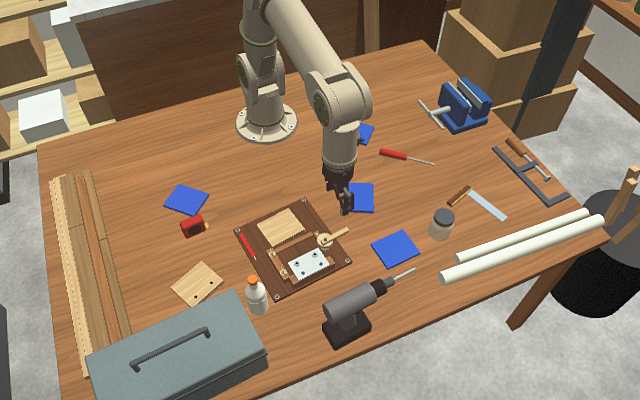

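View pics/wrist0.png

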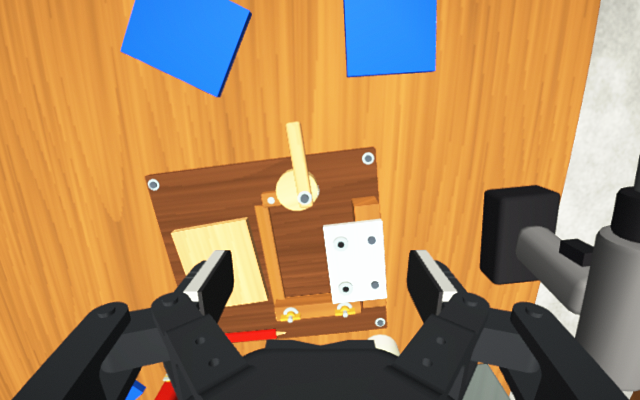

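The wrist picture shows the jig with its x to the right (+x world, slight yaw). The blank is at about (220,262), the lip at (262,250), the cam pivot at (304,198), the lever tip at (293,123) and the bush plate at (355,260). I'll view an enlargement for precise points.

```bash
python3 - <<'E'
import cv2
i=cv2.imread('pics/wrist0.png')[110:345,135:400]
cv2.imwrite('pics/w0z.png',cv2.resize(i,None,fx=2.5,fy=2.5,interpolation=cv2.INTER_CUBIC))
E
```

```text
(no output)
```

View pics/w0z.png

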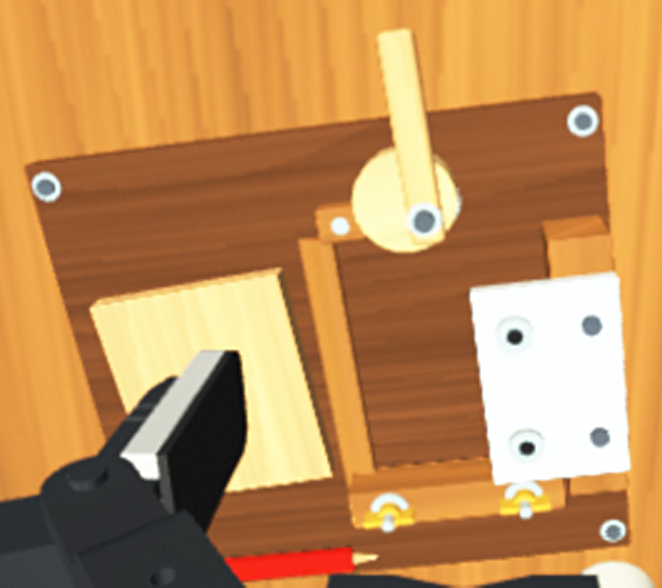

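```bash
cat > fit.py <<'E'
from h import *
from scipy.optimize import least_squares
c=load('wrist'); f=lambda p:np.array(p)/2.5+[135-.3,110-.3]
L=[((50,87,44),(424,220)),((50+85*np.cos(np.radians(80)),87+85*np.sin(np.radians(80)),44),(395,33)),
((67,70,54),(471,288)),((67,-70,54),(495,485)),((0,75,18),(334,241)),((-150,None,12),(28,163)),((140,None,12),(599,93))]
W=np.array([unproj(c,f(uv),X[2])[0] for X,uv in L])
pts=[(X,w) for (X,_),w in zip(L,W) if X[1] is not None]
def r(p):
    R=np.array([[np.cos(p[2]),-np.sin(p[2])],[np.sin(p[2]),np.cos(p[2])]])
    return np.concatenate([(R.T@(w[:2]-p[:2])-X[:2]) for X,w in pts])
s=least_squares(r,[500,0,.1]);p=s.x
print('jig',p,np.degrees(p[2])); print(s.fun.reshape(-1,2).round(1))
R=np.array([[np.cos(p[2]),-np.sin(p[2])],[np.sin(p[2]),np.cos(p[2])]])
def J(uv,z): return ((unproj(c,f(uv),z)[:,:2]-p[:2])@R).round(1)
print('base corners',J([(28,163),(599,93),(630,541)],12).tolist())
print('blank top',J([(92,303),(281,270),(330,477)],24).tolist())
print('fence top near',J([(375,470),(560,455)],36).tolist(), 'pencil tip',J([(375,557)],17))
np.save('jig.npy',p)
S=load('scene');X=np.array([(*(p[:2]+R@[x,y]),z) for x,y,z in [(-150,135,12),(140,135,12),(140,-130,12),(50,87,44),(67,70,54),(67,-70,54)]])
print(X[:,:2].round(),proj(S,X).round(1).tolist())
E
python3 fit.py; python3 - <<'E'
import cv2
i=cv2.imread('pics/scene0.png')[180:310,220:370]
cv2.imwrite('pics/s0z.png',cv2.resize(i,None,fx=4,fy=4,interpolation=cv2.INTER_CUBIC))
E
```

```text
jig [ 5.69436079e+02 -1.17685091e+02  1.77838058e-01] 10.189370149641782
[[  3.8  -0.8]
 [ -7.1  -0.1]
 [  2.8 -16.7]
 [ -4.   16.4]
 [  4.5   1.2]]
base corners [[-139.8, 142.0], [145.5, 124.8], [131.0, -137.0]]
blank top [[-124.3, 67.5], [-23.7, 67.8], [-27.7, -54.4]]
fence top near [[0.8, -46.3], [98.0, -54.5]] pencil tip [[ -17.  -117.2]]
[[ 398.  -11.]
 [ 683.   40.]
 [ 730. -221.]
 [ 603.  -23.]
 [ 623.  -37.]
 [ 648. -175.]] [[302.3, 195.9], [353.7, 258.1], [278.9, 302.2], [324.2, 239.0], [322.7, 243.8], [282.8, 266.3]]
```

View pics/s0z.png

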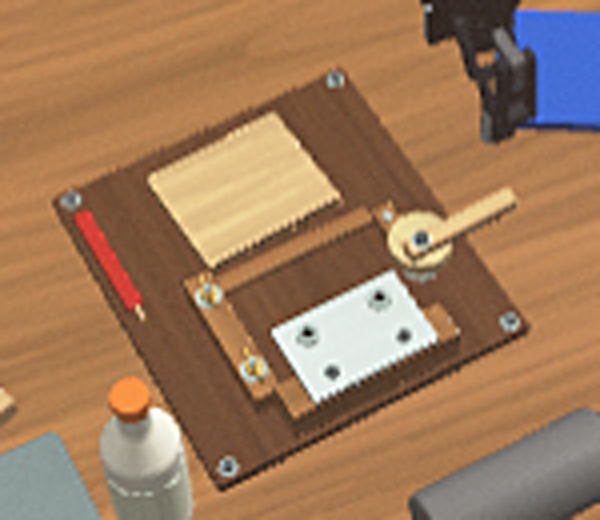

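Bush plate turns out about 107 mm wide (140 is the stop). I'll refit with both cameras by reprojection, using the base corners too.

```bash
cat > fit2.py <<'E'
from h import *
from scipy.optimize import least_squares
C=[load('wrist'),load('scene')]
F=[lambda p:np.array(p)/2.5+[135-.3,110-.3],lambda p:np.array(p)/4+[220-.4,180-.4]]
a=np.radians(80);tip=(50+85*np.cos(a),87+85*np.sin(a),44)
def obs(yt,h): return [(0,(50,87,44),(424,220)),(0,tip,(395,33)),(0,(67,h,54),(471,288)),(0,(67,-h,54),(495,485)),(0,(0,75,18),(334,241)),
 (0,(-150,yt,12),(28,163)),(0,(140,yt,12),(599,93)),(0,(140,yt-265,12),(630,541)),
 (1,(-150,yt,12),(340,68)),(1,(-150,yt-265,12),(55,203)),(1,(140,yt,12),(528,328)),(1,(140,yt-265,12),(222,490)),(1,(50,87,44),(421,239)),(1,tip,(513,198)),
 (1,(67,h,54),(395,270)),(1,(67,-h,54),(272,327))]
def w(p,X):
    c,s=np.cos(p[2]),np.sin(p[2]);return np.array([p[0]+c*X[0]-s*X[1],p[1]+s*X[0]+c*X[1],X[2]])
def r(p,use=(0,1)):
    return np.concatenate([(proj(C[i],w(p,X))[0]-F[i](uv))*(1 if i==0 else .8) for i,X,uv in obs(p[3],p[4]) if i in use])
for use in((0,),(0,1)):
    s=least_squares(r,[570,-118,.17,132,53],kwargs=dict(use=use),loss='soft_l1');p=s.x
    print(use,p.round(3),np.degrees(p[2]).round(2)); print(r(p,use).reshape(-1,2).round(1).tolist())
np.save('jig.npy',p[:3])
c=C[0];R=np.array([[np.cos(p[2]),-np.sin(p[2])],[np.sin(p[2]),np.cos(p[2])]])
J=lambda i,uv,z:((unproj(C[i],F[i](uv),z)[:,:2]-p[:2])@R).round(1).tolist()
print('blank',J(0,[(92,303),(281,270),(330,477)],24),J(1,[(275,112),(341,203),(212,268),(149,181)],24))
print('fence',J(0,[(375,470),(560,455)],36),'pencil',J(0,[(375,557)],17),J(1,[(85,213),(140,303)],17))
print('glue base',J(1,[(150,520)],0))
E
python3 fit2.py
```

```text
(0,) [ 5.68170e+02 -1.15734e+02  1.22000e-01  1.31668e+02  5.38110e+01] 7.02
[[0.0, -0.0], [14.5, -1.2], [-0.5, 1.0], [0.2, 1.1], [-1.1, -0.5], [-2.6, 0.6], [0.4, -1.0], [0.4, 0.9]]
(0, 1) [ 5.68193e+02 -1.15645e+02  1.24000e-01  1.31271e+02  5.33050e+01] 7.12
[[-0.1, -0.2], [14.2, -1.3], [-0.6, 1.3], [0.3, 0.7], [-1.2, -0.5], [-2.6, 1.1], [0.2, -0.9], [0.6, 0.9], [0.3, -0.2], [-0.6, -0.6], [0.7, -0.5], [-0.2, -0.4], [-0.1, 0.5], [2.1, 2.2], [-0.2, -0.0], [-0.8, 1.2]]
blank [[-126.8, 58.6], [-26.3, 64.2], [-23.7, -58.0]] [[-128.5, 57.1], [-23.6, 59.0], [-21.5, -56.0], [-119.1, -61.5]]
fence [[4.3, -48.4], [101.8, -51.4]] pencil [[-9.8, -120.1]] [[-121.9, -117.1], [-25.6, -116.2]]
glue base [[131.0, -187.3]]
```

Jig pose agrees between both cameras: (568, -116), yaw 7.1°. The lever just starts at a few degrees more than 80. Next, a helper to express targets in tool axes.

```bash
cat > go.py <<'E'
import sys
from h import *
p=np.load('jig.npy');c_,s_=np.cos(p[2]),np.sin(p[2])
RJ=np.array([[c_,-s_,0],[s_,c_,0],[0,0,1]]);oJ=np.array([p[0],p[1],0])
R0=None
def Rt(yaw=0): # tool x down, tool z*sgn toward jig +x turned by yaw(deg)
    zz=SG*np.array([np.cos(np.radians(yaw)),np.sin(np.radians(yaw)),0]);x=np.array([0,0,-1.])
    return RJ@np.c_[x,np.cross(zz,x),zz]
he=np.load('he.npy');SG=np.sign(he[2,3])
def now():
    s=bot.state();R=Ro.from_euler('xyz',s['tcp_rot']).as_matrix()
    jp=RJ.T@(np.array(s['eef_pos'])-oJ)
    return s,R,jp
if __name__=='__main__':
    s,R,jp=now();a=list(map(float,sys.argv[1:]))
    tgt=oJ+RJ@np.array(a[:3]);Rg=Rt(a[3] if len(a)>3 else 0)
    print('jig tcp',jp.round(1),'F jig',(RJ.T@s['wrist_force']).round(1),'t',round(s['time'],2),'gap',round(s['finger_gap'],1),'q7',s['qpos'][6].round(2))
    print('shift cm (tool now)',(R.T@(tgt-s['eef_pos'])/10).round(2),' turn deg',np.degrees(Ro.from_matrix(R.T@Rg).as_rotvec()).round(2))
    print('shift cm in target frame',(Rg.T@(tgt-s['eef_pos'])/10).round(2))
E
python3 - <<'E'
from h import *
h=np.array(bot.read_camera('wrist')['hand_eye']);np.save('he.npy',h);print(h.round(2).tolist())
C=load('wrist');p=np.load('jig.npy')
f=lambda q:np.array(q)/2.5+[134.7,109.7]
a,b=unproj(C,f([(424,220),(395,33)]),44)[:,:2];d=b-a;print(np.hypot(*d),np.degrees(np.arctan2(d[1],d[0])-p[2]))
E
python3 go.py -147 0 60
```

```text
[[-0.0, -0.29, 0.96, -143.19], [1.0, -0.0, 0.0, 0.88], [0.0, 0.96, 0.29, -74.37], [0.0, 0.0, 0.0, 1.0]]
84.46283012675522 90.42532513863841
jig tcp [ 70.4 107.8 230.7] F jig [-1.  -0.1  0.2] t 0.2 gap 85.2 q7 -0.05
shift cm (tool now) [ 17.09 -20.22  13.39]  turn deg [8.288e+01 5.000e-02 6.000e-02]
shift cm in target frame [17.07 10.78 21.74]
```

```bash
python3 -m handwheel '[[0,-3,2,0,0,0,-0.4],[0,-3,2,0,0,0,-0.4],[0,-3,2,0,0,0,-0.4],[0,-3,2,0,0,0,-0.4],[0,-3,2,0,0,0,-0.4],[0,-3,2,0,0,0,-0.4],[0,-2,1.4,0,0,0,-0.4],[0,0,0,8.3,0,0,-0.4]]' | tail -5; python3 -m handwheel '[[0,0,0,8.3,0,0,-0.4],[0,0,0,8.3,0,0,-0.4],[0,0,0,8.3,0,0,-0.4],[0,0,0,8.3,0,0,-0.4],[0,0,0,8.3,0,0,-0.4],[0,0,0,8.3,0,0,-0.4],[0,0,0,8.3,0,0,-0.4],[0,0,0,8.3,0,0,-0.4]]'; python3 go.py -147 0 60
```

```text
time: 1.0
eef_pos: [415.8, -137.8, 227.4]
tcp_rot: [-1.743, 1.565, 2.826]
wrist_force: [0.1, 0.3, 0.2]
finger_gap: 59.5
time: 1.8
eef_pos: [413.4, -138.9, 227.5]
tcp_rot: [-0.63, 1.565, 2.738]
wrist_force: [-0.4, -0.0, -0.1]
finger_gap: 59.9
jig tcp [-156.5   -3.9  227.5] F jig [-0.4  0.  -0.1] t 1.8 gap 59.9 q7 -1.09
shift cm (tool now) [16.74 -0.23 -1.06]  turn deg [5.87 0.27 0.18]
shift cm in target frame [16.75 -0.39 -0.95]
```

```bash
python3 -m handwheel '[[0,-0.3,-1,5.9,0.2,0.2,-0.4],[4,0,0,0,0,0,-0.4],[4,0,0,0,0,0,-0.4],[4,0,0,0,0,0,-0.4],[4,0,0,0,0,0,-0.4],[0,0,0,0,0,0,-0.4]]'>/dev/null; python3 go.py -147 0 60; python3 - <<'E'
from h import *
cam('wrist','pics/w1.png')
E
```

```text
jig tcp [-144.9   -0.4   64.8] F jig [-0.7 -0.   0.6] t 2.4 gap 59.4 q7 -1.21
shift cm (tool now) [ 0.47 -0.04  0.21]  turn deg [-0.66 -0.29 -0.14]
shift cm in target frame [ 0.48 -0.04  0.21]
```

View pics/w1.png

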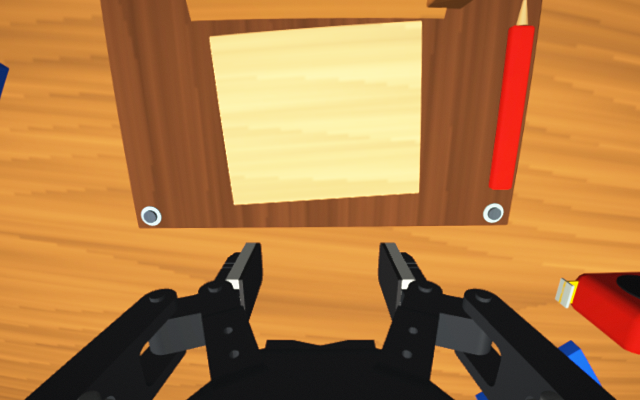

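The fingers are behind the blank. Blank corners are at (209,37), (422,20), (419,193) and (234,205); base rear corners at (140,228) and (507,225).

```bash
python3 - <<'E'
from go import *
C=load('wrist');J=lambda uv,z:((unproj(C,uv,z)-oJ)@RJ).round(1).tolist()
print('blank FL FR BR BL',J([(209,37),(422,20),(419,193),(234,205)],24))
print('base',J([(140,228),(507,225)],12)); print('lip bevel foot',J([(191,20),(444,17)],12),'pencil',J([(512,190),(490,188),(511,27)],19))
print('finger tip',J([(262,243),(378,243)],65))
E
```

```text
blank FL FR BR BL [[-29.5, 61.6, 24.0], [-22.3, -58.1, 24.0], [-122.5, -63.5, 24.0], [-128.9, 56.1, 24.0]]
base [[-149.1, 129.7, 12.0], [-150.5, -133.9, 12.0]]
lip bevel foot [[-17.0, 75.6, 12.0], [-17.3, -75.0, 12.0]] pencil [[-122.6, -128.3, 19.0], [-121.1, -112.9, 19.0], [-23.9, -112.8, 19.0]]
finger tip [[-137.2, 30.8, 65.0], [-138.0, -29.9, 65.0]]
```

```bash
python3 -m handwheel '[[2.4,0,0,-0.6,-0.3,-0.1,-0.4],[2.2,0,0,0,0,0,-0.4],[0.2,0,0,0,0,0,-0.4],[0,0,0,0,0,0,-0.4]]'>/dev/null; python3 go.py -139 0 16
```

```text
jig tcp [-136.5   -3.8   27.4] F jig [-0.1  0.4  0.7] t 2.85 gap 59.9 q7 -1.19
shift cm (tool now) [ 1.13 -0.38  0.27]  turn deg [-0.06 -0.83 -0.33]
shift cm in target frame [ 1.14 -0.38  0.25]
```

```bash
python3 -c "
from h import *
s=bot.state();print(s['qpos'].round(3),s['eef_pos'],s['joint_velocities'].round(3))"; python3 -m handwheel '[[0.6,0,0,0,0,0,-0.4],[0.3,0,0,0,0,0,-0.4]]'>/dev/null; python3 go.py -139 0 16
```

```text
[ 0.154  0.23   0.089  2.076 -0.027  0.821 -1.189] [ 433.2201958  -136.31229568   27.35373015] [-0.001 -0.014  0.002 -0.016  0.003  0.015 -0.001]
jig tcp [-133.7   -4.8   21.7] F jig [ 0.2 -0.2 -0.1] t 3.05 gap 59.6 q7 -1.19
shift cm (tool now) [ 0.55 -0.49  0.55]  turn deg [-0.06 -1.16 -0.44]
shift cm in target frame [ 0.57 -0.48  0.53]
```

```bash
python3 -m handwheel '[[0.2,-0.4,0.5,0,-1.2,-0.4,-0.4],[0,0,0,0,0,0,-0.4]]'>/dev/null; python3 go.py -139 0 16;  python3 -m handwheel '[[0,0,0,0,0,0,-0.4]]'>/dev/null; python3 go.py -139 0 16
```

```text
jig tcp [-138.4   -0.8   20.4] F jig [ 0.2  0.1 -0.3] t 3.25 gap 59.7 q7 -1.19
shift cm (tool now) [ 0.44 -0.08  0.06]  turn deg [-0.07  0.05 -0.04]
shift cm in target frame [ 0.44 -0.08  0.06]
jig tcp [-138.3   -0.7   20.7] F jig [ 0.3 -0.2 -0.4] t 3.35 gap 59.7 q7 -1.19
shift cm (tool now) [ 0.47 -0.07  0.07]  turn deg [-0.06  0.04 -0.04]
shift cm in target frame [ 0.47 -0.07  0.07]
```

```bash
python3 -m handwheel '[[0.4,0,0,0,0,0,-0.4],[0.2,0,-0.3,0,0,0,-0.4],[0,0,-0.4,0,0,0,-0.4],[0,0,-0.4,0,0,0,-0.4]]'>/dev/null; python3 go.py -120 0 16
```

```text
jig tcp [-136.8   -0.8   16.4] F jig [-20.    2.5  27.5] t 3.75 gap 60.2 q7 -1.2
shift cm (tool now) [ 0.01 -0.08 -1.68]  turn deg [-0.12  1.08  0.2 ]
shift cm in target frame [ 0.04 -0.08 -1.68]
```

```bash
python3 -m handwheel '[[-0.4,0,0,0,0,0,-0.4],[0,0,0,0,0,0,-0.4]]'>/dev/null; python3 go.py -120 0 16; python3 - <<'E'
from go import *
w=cam('wrist','pics/w2.png');s=cam('side');
a=cv2.cvtColor(w['pixels'],4)
uv=proj(s,oJ+RJ@np.array([-130,0,20]))[0].round().astype(int);print(uv)
b=s['pixels'][max(uv[1]-50,0):uv[1]+50,uv[0]-75:uv[0]+75][:,:,::-1]
b=cv2.resize(np.ascontiguousarray(b),(600,400),interpolation=cv2.INTER_CUBIC)
a=cv2.resize(np.ascontiguousarray(a[:300]),(427,200))
o=np.zeros((600,600,3),np.uint8);o[:200,:427]=a;o[200:]=b;cv2.imwrite('pics/c2.png',o)
E
```

```text
jig tcp [-138.    -1.    20.3] F jig [-0.1 -0.   0.6] t 3.95 gap 60.0 q7 -1.2
shift cm (tool now) [ 0.39 -0.1  -1.81]  turn deg [-0.16  1.19  0.21]
shift cm in target frame [ 0.43 -0.1  -1.8 ]
[322 239]
```

View pics/c2.png

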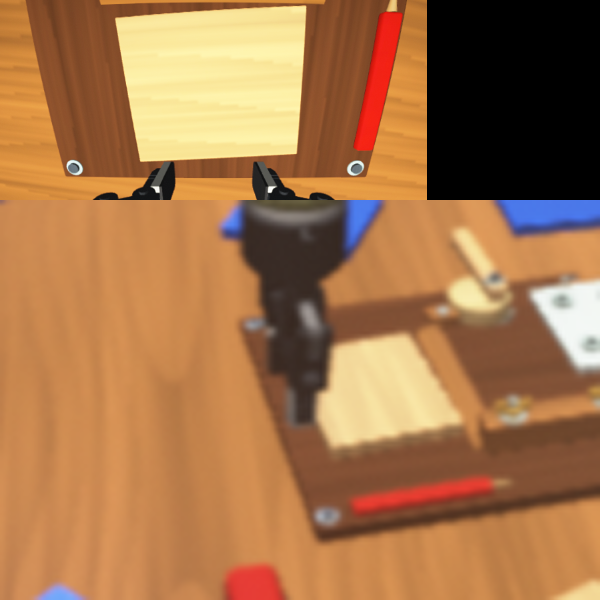

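The 27 N came from the half-open pads standing about 7.5 mm behind the TCP, so the tips landed on the blank's edge instead of behind it. I'll back off, go lower, then push.

```bash
python3 -m handwheel '[[0,-0.1,0.5,0,1.2,0.2,-0.4],[0.3,0,0.3,0,0,0,-0.4],[0,0,0,0,0,0,-0.4]]'>/dev/null; python3 go.py -144 0 9
```

```text
jig tcp [-145.6    0.5   16.1] F jig [-0.7 -0.3 -0.1] t 4.35 gap 59.5 q7 -1.19
shift cm (tool now) [ 0.71  0.05 -0.16]  turn deg [-0.11 -0.04  0.02]
shift cm in target frame [ 0.71  0.05 -0.16]
```

```bash
python3 -m handwheel '[[0.4,0,0,0,0,0,-0.4],[0.4,0,0,0,0,0,-0.4],[0,0,0,0,0,0,-0.4]]'>/dev/null; python3 go.py -144 0 9; python3 -m handwheel '[[0,0,-0.4,0,0,0,-0.4],[0,0,-0.4,0,0,0,-0.4],[0,0,-0.4,0,0,0,-0.4],[0,0,-0.4,0,0,0,-0.4]]'>/dev/null; python3 go.py -70 0 9
```

```text
jig tcp [-144.8    0.6    7.1] F jig [ 0.4  0.2 -0. ] t 4.65 gap 59.9 q7 -1.19
shift cm (tool now) [-0.19  0.06 -0.08]  turn deg [-0.08 -0.02  0.02]
shift cm in target frame [-0.19  0.06 -0.08]
jig tcp [-143.3    0.4    7.1] F jig [-18.7   4.2  25.6] t 5.05 gap 59.8 q7 -1.2
shift cm (tool now) [-0.41 -0.03 -7.32]  turn deg [-0.52  1.65  0.39]
shift cm in target frame [-0.19  0.04 -7.33]
```

```bash
python3 -m handwheel '[[0,0,0.3,0,0,0,-0.4],[0,0,0,0,0,0,-0.4]]'>/dev/null; python3 go.py -144 0 9; python3 - <<'E'
from go import *
C=load('wrist');J=lambda uv,z:((unproj(C,uv,z)-oJ)@RJ).round(1).tolist()
print('w2 blank FL FR BR BL',J(np.array([(116,18),(306,6),(297,154),(140,161)])*1.5,24))
print('base',J(np.array([(64,177),(368,177)])*1.5,12))
s=bot.state();print(s['qpos'],s['wrist_torque'])
w=cam('wrist','pics/w3.png')
E
```

```text
jig tcp [-146.4    0.2    7.6] F jig [ 0.4 -0.5 -0.3] t 5.25 gap 59.7 q7 -1.2
shift cm (tool now) [-0.14  0.02 -0.23]  turn deg [-0.57  1.69  0.4 ]
shift cm in target frame [-0.14  0.02 -0.24]
w2 blank FL FR BR BL [[-29.1, 60.8, 24.0], [-23.1, -57.9, 24.0], [-122.5, -63.6, 24.0], [-128.0, 56.4, 24.0]]
base [[-149.9, 132.2, 12.0], [-150.7, -136.1, 12.0]]
[ 0.15077052  0.2751302   0.09010527  2.07517967 -0.02815854  0.82261138
 -1.19901416] [-0.01183849 -0.07139508  0.00221572]
```

View pics/w3.png

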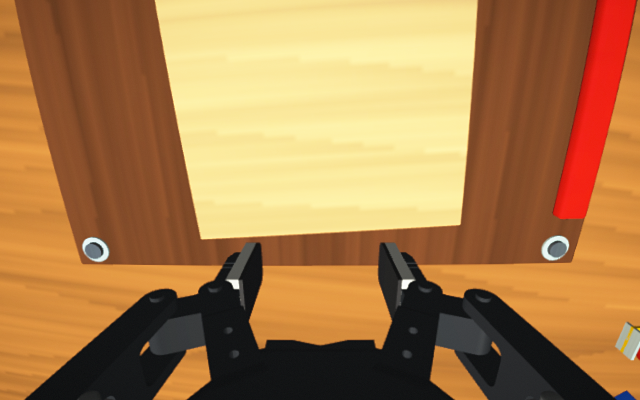

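```bash
cat >> go.py <<'E'
    print('tau jig',(RJ.T@s['wrist_torque']).round(2))
E
python3 -m handwheel '[[-0.2,0,0,0,1.7,0.4,-0.4],[0,0,0,0,0,0,-0.4]]'>/dev/null; python3 go.py -144 0 9;python3 -m handwheel '[[0,0,-0.3,0,0,0,-0.4]]'>/dev/null; python3 go.py -144 0 9; python3 -m handwheel '[[0,0,-0.3,0,0,0,-0.4]]'>/dev/null; python3 go.py -144 0 9;python3 -m handwheel '[[0,0,-0.3,0,0,0,-0.4]]'>/dev/null; python3 go.py -144 0 9
```

```text
jig tcp [-144.8    0.3    9.6] F jig [-0.3 -0.2  0.2] t 5.5 gap 59.6 q7 -1.19
shift cm (tool now) [ 0.06  0.03 -0.08]  turn deg [-0.52 -0.13 -0.04]
shift cm in target frame [ 0.06  0.03 -0.08]
tau jig [0.03 0.07 0.01]
jig tcp [-141.7    0.3    9.6] F jig [-0.6 -0.4 -0.1] t 5.6 gap 59.4 q7 -1.2
shift cm (tool now) [0.06 0.03 0.23]  turn deg [-0.51 -0.1  -0.03]
shift cm in target frame [0.06 0.03 0.23]
tau jig [ 0.03 -0.03 -0.01]
jig tcp [-138.2    0.3    9.6] F jig [-1.2  0.7  0.5] t 5.7 gap 59.4 q7 -1.2
shift cm (tool now) [0.05 0.04 0.58]  turn deg [-0.5  -0.08 -0.02]
shift cm in target frame [0.06 0.03 0.58]
tau jig [0.13 0.16 0.03]
jig tcp [-134.9    0.5    9.4] F jig [-0.7  0.3  0.5] t 5.8 gap 59.8 q7 -1.2
shift cm (tool now) [0.04 0.05 0.91]  turn deg [-0.49 -0.04 -0.01]
shift cm in target frame [0.04 0.05 0.91]
tau jig [0.08 0.18 0.05]
```

Now it slides with about 1 N, so the previous jam was the tips scraping the floor. I'll continue.

```bash
python3 -m handwheel '[[0,0,-0.4,0,0,0,-0.4],[0,0,-0.4,0,0,0,-0.4],[0,0,-0.4,0,0,0,-0.4],[-0.05,0,-0.4,0,0,0,-0.4]]'>/dev/null; python3 go.py -75 0 10; python3 -m handwheel '[[0,0,-0.4,0,0,0,-0.4],[0,0,-0.4,0,0,0,-0.4],[0,0,-0.4,0,0,0,-0.4],[0,0,-0.4,0,0,0,-0.4]]'>/dev/null; python3 go.py -75 0 10
```

```text
jig tcp [-124.5    0.5    8.3] F jig [-22.5   1.5  17.6] t 6.2 gap 59.7 q7 -1.21
shift cm (tool now) [-0.24  0.   -4.94]  turn deg [-0.57  0.81  0.16]
shift cm in target frame [-0.17  0.05 -4.95]
tau jig [0.39 4.66 0.15]
jig tcp [-124.8    0.6    7.4] F jig [-20.8   4.3  26.9] t 6.6 gap 59.8 q7 -1.22
shift cm (tool now) [-0.5  -0.01 -4.96]  turn deg [-0.77  2.72  0.52]
shift cm in target frame [-0.26  0.06 -4.98]
tau jig [0.51 4.31 0.49]
```

```bash
python3 -m handwheel '[[-0.4,0,0.2,-0.7,2.5,0.4,-0.4],[0,0,0,0,0,0,-0.4]]'>/dev/null; python3 go.py -124 0 13;python3 -m handwheel '[[-0.1,0,-0.3,0,0,0,-0.4],[0,0,-0.3,0,0,0,-0.4]]'>/dev/null; python3 go.py -124 0 13
```

```text
jig tcp [-126.9    0.4   11.5] F jig [ 0.3 -0.   0.1] t 6.8 gap 59.5 q7 -1.2
shift cm (tool now) [-0.15  0.04 -0.29]  turn deg [-0.09  0.26  0.12]
shift cm in target frame [-0.15  0.04 -0.29]
tau jig [-0.01  0.08  0.01]
jig tcp [-123.9    0.8   11.6] F jig [-19.4   2.   14.4] t 7.0 gap 59.5 q7 -1.21
shift cm (tool now) [-0.14  0.08  0.01]  turn deg [-0.21  0.71  0.24]
shift cm in target frame [-0.14  0.08  0.01]
tau jig [-0.24  3.92 -0.59]
```

```bash
python3 -m handwheel '[[0,0,0.5,0,0,0,-0.4],[-3,0,-0.3,0,0,0,-0.4],[-4,0,0,0,0,0,-0.4],[-2,0,-2,0,0.7,0.2,-0.4],[0,0,-2,0,0,0,-0.4],[0,0,0,0,0,0,-0.4]]'>/dev/null; python3 go.py -124 0 13; python3 - <<'E'
from go import *
w=cam('wrist','pics/w4.png')
E
```

```text
jig tcp [-80.1   0.7 104.4] F jig [-0.2  0.4 -0.9] t 7.6 gap 59.7 q7 -1.24
shift cm (tool now) [9.14 0.09 4.38]  turn deg [-0.22  0.06  0.05]
shift cm in target frame [9.14 0.07 4.39]
tau jig [ 0.02 -0.06  0.01]
```

View pics/w4.png

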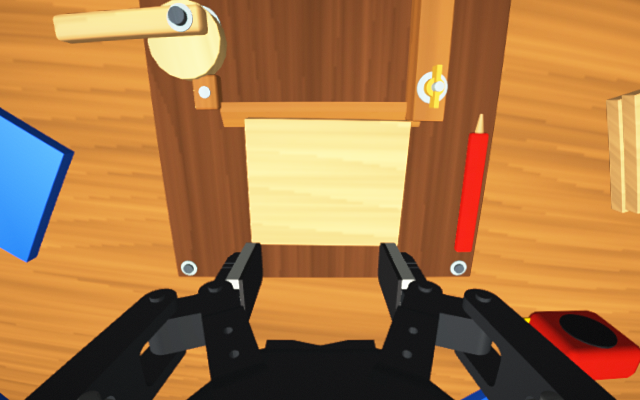

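The front-right corner of the blank (411,121) is against the near end of the fence (408–444,121), so that is the jam, not the bevel. I'll measure it.

```bash
python3 - <<'E'
from go import *
C=load('wrist');J=lambda uv,z:((unproj(C,uv,z)-oJ)@RJ).round(1).tolist()
print('blank FL FR BR BL',J([(244,119),(411,121),(398,245),(251,243)],24))
print('fence end top',J([(419,1),(412,100),(443,121)],36)); print('floor',J([(419,1),(407,100)],12)); print('lip back edge',J([(223,126),(222,103)],18))
i=w=C['pixels'][80:150,370:460];cv2.imwrite('pics/z4.png',cv2.resize(i[:,:,::-1],None,fx=6,fy=6,interpolation=cv2.INTER_CUBIC))
E
```

```text
blank FL FR BR BL [[-11.9, 56.6, 24.0], [-13.9, -65.0, 24.0], [-112.8, -62.2, 24.0], [-110.4, 58.5, 24.0]]
fence end top [[60.7, -61.5, 36.0], [0.4, -61.1, 36.0], [-13.4, -83.8, 36.0]]
floor [[68.2, -68.6, 12.0], [1.1, -64.4, 12.0]]
lip back edge [[-17.0, 74.4, 18.0], [-0.4, 73.7, 18.0]]
```

View pics/z4.png

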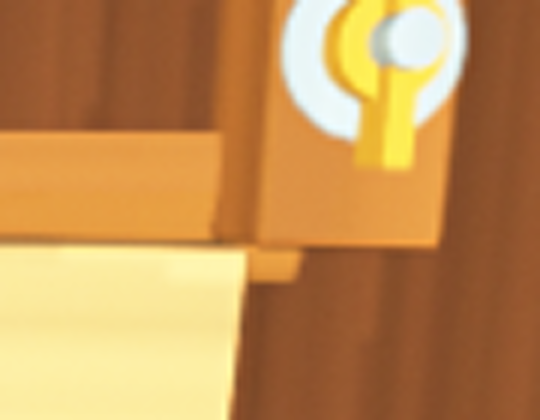

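```bash
cat > blank.py <<'E'
from go import *
def corners(z=24,save=None,x0=0):
    C=cam('wrist',save);im=cv2.cvtColor(C['pixels'],cv2.COLOR_RGB2LAB)
    p=C['pixels'].astype(int);m=((p[:,:,0]>225)&(p[:,:,1]>200)&(p[:,:,2]>120)&(p[:,:,0]-p[:,:,2]>30)).astype(np.uint8)
    m=cv2.morphologyEx(m,cv2.MORPH_OPEN,np.ones((5,5)))
    cs,_=cv2.findContours(m,cv2.RETR_EXTERNAL,cv2.CHAIN_APPROX_NONE)
    k=max(cs,key=cv2.contourArea);q=cv2.approxPolyDP(k,6,True)[:,0]
    return q,((unproj(C,q,z)-oJ)@RJ)[:,:2].round(1)
if __name__=='__main__':
    q,j=corners(save='pics/last.png');print(q.tolist());print(j.tolist())
E
python3 blank.py
python3 -m handwheel '[[0,4.3,-1.2,0,0,0,1],[0,4.4,-1.3,0,0,0,1],[0,0,0,0,0,0,1]]'>/dev/null; python3 go.py -55 -88 18
```

```text
[[244, 117], [252, 241], [397, 240], [409, 120]]
[[-11.6, 56.2], [-109.6, 57.3], [-109.4, -61.2], [-14.4, -63.6]]
jig tcp [-59.7 -87.3 100.9] F jig [-0.5 -0.2  0.2] t 8.0 gap 16.4 q7 -1.08
shift cm (tool now) [ 8.29  0.09 -0.54]  turn deg [-0.06  0.48  0.18]
shift cm in target frame [ 8.29  0.07 -0.47]
tau jig [-0.02  0.03  0.01]
```

```bash
python3 -m handwheel '[[3,0,-0.2,0,0.4,0.1,1],[3,0,-0.2,0,0,0,1],[1.5,0,0,0,0,0,1],[0.4,0,0,0,0,0,1],[0,0,0,0,0,0,1]]'>/dev/null; python3 go.py -55 -84 18; python3 blank.py
```

```text
jig tcp [-60.6 -88.7  16.7] F jig [0.6 0.6 0.2] t 8.5 gap 0.1 q7 -1.07
shift cm (tool now) [-0.13 -0.47 -0.56]  turn deg [-0.38  0.42  0.17]
shift cm in target frame [-0.13 -0.47 -0.56]
tau jig [ 0.02 -0.01 -0.01]
[[19, 173], [73, 337], [129, 339], [238, 282], [270, 288], [265, 177]]
[[-12.5, 59.2], [-110.6, 57.7], [-110.7, 22.9], [-72.1, -44.7], [-75.7, -61.3], [-16.1, -62.5]]
```

```bash
python3 -m handwheel '[[-0.1,-0.3,-0.5,0,0.4,0.1,1],[0,-0.3,0,0,0,0,1],[0,-0.3,0,0,0,0,1],[0,0,0,0,0,0,1]]'>/dev/null; python3 go.py -55 -78 18; python3 blank.py
```

```text
jig tcp [-52.9 -79.3  21.5] F jig [ 0.3 -0.  -0.7] t 8.95 gap 0.1 q7 -1.09
shift cm (tool now) [ 0.35 -0.12  0.21]  turn deg [-0.35 -0.32 -0.05]
shift cm in target frame [ 0.35 -0.13  0.21]
tau jig [-0.02  0.06 -0.02]
[[49, 185], [94, 343], [120, 344], [238, 282], [271, 288], [287, 274], [282, 187]]
[[-12.4, 58.7], [-110.3, 58.3], [-110.4, 41.8], [-67.3, -33.9], [-71.0, -51.5], [-62.5, -60.6], [-14.7, -60.1]]
```

```bash
python3 -m handwheel '[[0.3,-0.2,0.2,0,-0.3,0,1],[0,-0.1,0,0,0,0,1],[0,0,0,0,0,0,1]]'>/dev/null; python3 go.py -55 -75 18; python3 blank.py;  python3 -m handwheel '[[0,-0.2,0,0,0,0,1],[0,0,0,0,0,0,1]]'>/dev/null; python3 go.py -55 -75 18; python3 blank.py
```

```text
jig tcp [-55.  -76.5  18.7] F jig [-0.1 -0.6 -0.2] t 9.3 gap -0.1 q7 -1.1
shift cm (tool now) [ 0.07 -0.15  0.  ]  turn deg [-0.36 -0.03 -0.08]
shift cm in target frame [ 0.07 -0.15  0.  ]
tau jig [ 0.04 -0.01  0.02]
[[48, 183], [95, 344], [118, 345], [238, 282], [271, 288], [287, 274], [294, 249], [288, 185]]
[[-12.7, 58.7], [-110.5, 58.1], [-110.7, 43.7], [-67.6, -32.0], [-71.3, -49.4], [-62.8, -58.2], [-48.5, -62.4], [-15.0, -60.7]]
jig tcp [-55.2 -74.7  18.5] F jig [ 0.2 -0.6 -1.6] t 9.55 gap 0.1 q7 -1.1
shift cm (tool now) [ 0.05  0.03 -0.02]  turn deg [-0.39 -0.01 -0.08]
shift cm in target frame [ 0.05  0.03 -0.02]
tau jig [-0.01 -0.   -0.01]
[[292, 185], [50, 185], [97, 345], [116, 346], [244, 280], [280, 285], [294, 249]]
[[-15.1, -60.7], [-13.8, 59.6], [-111.2, 58.8], [-111.5, 47.0], [-66.4, -33.5], [-69.5, -52.4], [-48.6, -60.5]]
```

```bash
python3 -m handwheel '[[0,-0.2,0,0,0,0,1],[0,0,0,0,0,0,1],[0,0.5,0.1,0,0,0,1],[-4,0.5,0,0,0,0,1]]'>/dev/null;python3 -m handwheel '[[-4,-2,0.8,0.4,0,0,0],[0,-4,0.5,0,0,0,-0.4],[0,-3,0.8,0,0,0,-0.4],[0,0,0,0,0,0,-0.4]]'>/dev/null; python3 go.py -80 0 104; python3 blank.py; python3 - <<'E'
from go import *
C=load('wrist')
J=lambda uv,z:((unproj(C,uv,z)-oJ)@RJ).round(1)
uv=proj(C,(oJ+RJ@np.array([-13,-63,30])));print(uv);u,v=uv[0].round().astype(int)
i=C['pixels'][v-45:v+40,u-50:u+40];print(u-50,v-45);cv2.imwrite('pics/z5.png',cv2.resize(i[:,:,::-1],None,fx=6,fy=6,interpolation=cv2.INTER_CUBIC))
E
```

```text
jig tcp [-77.3   6.8 101.4] F jig [ 0.8 -0.4 -0.2] t 10.4 gap 58.0 q7 -1.27
shift cm (tool now) [-0.26  0.68  0.25]  turn deg [-1.08 -0.01 -0.1 ]
shift cm in target frame [-0.26  0.68  0.27]
tau jig [ 0.07 -0.04  0.05]
[[412, 124], [247, 127], [256, 238], [264, 250], [375, 249], [378, 241], [403, 248]]
[[-14.1, -60.1], [-13.9, 59.1], [-100.9, 59.6], [-111.7, 54.0], [-112.7, -36.4], [-105.6, -38.6], [-112.4, -59.3]]
[[418.67469277 122.73789769]]
369 78
```

View pics/z5.png

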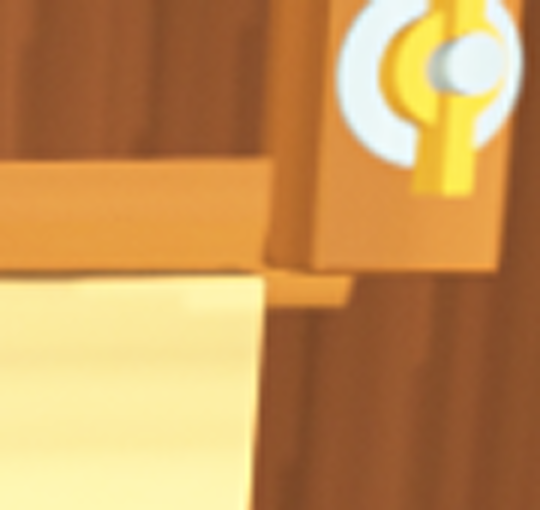

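The blank's corner is now about 1.5–2 mm clear of the fence face, with y spanning about ±60 and square. I'll go behind it again and push.

```bash
python3 -m handwheel '[[0,0.4,3.2,-1,0,0,-0.4],[0,0.3,3,0,0,0,-0.4],[3,0,0.3,0,0,0,-0.4],[3,0,0.3,0,0,0,-0.4],[1.2,0,0,0,0,0,-0.4],[0,0,0,0,0,0,-0.4]]'>/dev/null; python3 go.py -132 0 12
```

```text
jig tcp [-146.7  -10.6   28.3] F jig [-0.2  0.2  0.8] t 11.05 gap 59.8 q7 -1.18
shift cm (tool now) [ 1.63 -1.08 -1.45]  turn deg [-0.56 -0.25 -0.41]
shift cm in target frame [ 1.63 -1.06 -1.47]
tau jig [-0.02  0.04  0.03]
```

```bash
python3 -m handwheel '[[0,-1,-0.3,-0.6,-0.3,-0.4,-0.4],[1.5,0,0,0,0,0,-0.4],[0,0,0,0,0,0,-0.4]]'>/dev/null; python3 go.py -130 0 12
```

```text
jig tcp [-141.9   -1.8   14.5] F jig [-0.2 -0.4  0.3] t 11.35 gap 60.3 q7 -1.18
shift cm (tool now) [ 0.25 -0.18 -1.19]  turn deg [-0.04 -0.   -0.01]
shift cm in target frame [ 0.25 -0.18 -1.19]
tau jig [-0.06  0.07  0.02]
```

```bash
python3 -m handwheel '[[0.2,-0.2,-0.4,0,0,0,-0.4],[0,0,-0.6,0,0,0,-0.4],[0,0,-0.4,0,0,0,-0.4]]'>/dev/null; python3 go.py -110 0 12; python3 -m handwheel '[[0,0,-0.4,0,0,0,-0.4],[0,0,-0.4,0,0,0,-0.4],[0,0,-0.4,0,0,0,-0.4],[0,0,-0.4,0,0,0,-0.4]]'>/dev/null; python3 go.py -90 0 12
```

```text
jig tcp [-124.9    0.3   15. ] F jig [-1.2 -0.8 -1.2] t 11.65 gap 59.8 q7 -1.2
shift cm (tool now) [ 0.3   0.03 -1.49]  turn deg [ 0.   -0.18 -0.05]
shift cm in target frame [ 0.3   0.03 -1.49]
tau jig [ 0.02  0.2  -0.  ]
jig tcp [-106.9    0.3   15.9] F jig [-2.   0.4  0.3] t 12.05 gap 60.1 q7 -1.21
shift cm (tool now) [ 0.39  0.03 -1.69]  turn deg [ 0.02 -0.22 -0.06]
shift cm in target frame [ 0.39  0.03 -1.69]
tau jig [-0.02  0.07 -0.03]
```

```bash
python3 -m handwheel '[[0.15,0,-0.4,0,0,0,-0.4],[0.15,0,-0.4,0,0,0,-0.4],[0.1,0,-0.4,0,0,0,-0.4]]'>/dev/null; python3 go.py -90 0 12; python3 blank.py
```

```text
jig tcp [-94.1   0.1  11.7] F jig [-1.6 -0.7  1. ] t 12.35 gap 59.6 q7 -1.21
shift cm (tool now) [-0.03  0.01 -0.41]  turn deg [ 0.01 -0.19 -0.06]
shift cm in target frame [-0.03  0.01 -0.41]
tau jig [ 0.05  0.38 -0.1 ]
[[164, 10], [199, 243], [445, 243], [481, 10]]
[[19.2, 62.8], [-81.2, 59.5], [-81.5, -59.4], [19.1, -63.1]]
```

```bash
python3 -m handwheel '[[0,0,-0.4,0,0,0,-0.4],[0,0,-0.4,0,0,0,-0.4],[0,0,-0.4,0,0,0,-0.4],[0,0,-0.4,0,0,0,-0.4],[0,0,-0.3,0,0,0,-0.4]]'>/dev/null; python3 go.py -60 0 18; python3 blank.py
```

```text
jig tcp [-73.2   0.2  11.5] F jig [-0.8  0.4  0.5] t 12.9 gap 59.7 q7 -1.23
shift cm (tool now) [-0.64  0.02 -1.33]  turn deg [ 0.01 -0.18 -0.06]
shift cm in target frame [-0.65  0.02 -1.32]
tau jig [ 0.01  0.21 -0.01]
[[159, 8], [200, 244], [445, 243], [486, 8]]
[[40.8, 64.7], [-60.8, 59.0], [-60.5, -59.2], [40.7, -64.9]]
```

```bash
python3 -m handwheel '[[-0.2,0,0.1,0,0,0,-0.4],[-0.2,0,-0.2,0,0,0,-0.4],[0,0,-0.4,0,0,0,-0.4],[0,0,-0.4,0,0,0,-0.4],[0,0,-0.4,0,0,0,-0.4],[0,0,-0.4,0,0,0,-0.4]]'>/dev/null; python3 go.py -60 0 18; python3 blank.py
```

```text
jig tcp [-54.8   0.3  16.1] F jig [-1.6 -0.9  0.7] t 13.55 gap 59.8 q7 -1.24
shift cm (tool now) [-0.19  0.03  0.52]  turn deg [ 0.02 -0.21 -0.06]
shift cm in target frame [-0.19  0.03  0.52]
tau jig [-0.01  0.27 -0.01]
[[162, 10], [202, 241], [443, 240], [483, 10]]
[[59.9, 65.9], [-42.8, 60.0], [-42.5, -60.0], [59.8, -65.9]]
```

```bash
python3 -m handwheel '[[0,0,0.4,0,0,0,-0.4],[0,0,0.3,0,0,0,-0.4],[0,0,0,0,0,0,-0.4],[0,0,0,0,0,0,-0.4]]'>/dev/null; python3 go.py -60 0 20; python3 blank.py
```

```text
jig tcp [-61.1   0.4  16.1] F jig [0.9 0.9 0.7] t 14.0 gap 59.5 q7 -1.23
shift cm (tool now) [-0.39  0.04 -0.12]  turn deg [ 0.05 -0.29 -0.07]
shift cm in target frame [-0.39  0.04 -0.11]
tau jig [ 0.    0.02 -0.01]
[[177, 0], [193, 229], [452, 229], [469, 0]]
[[57.1, 59.5], [-42.8, 63.8], [-43.0, -63.7], [57.1, -59.5]]
```

It tipped: the rear edge is now nearer the camera (259 px against 241). I'll raise the fingers and push on.

```bash
python3 -m handwheel '[[-0.6,0,0.1,0,-0.3,0,-0.4],[0,0,-0.4,0,0,0,-0.4],[0,0,-0.4,0,0,0,-0.4],[0,0,-0.4,0,0,0,-0.4],[0,0,-0.4,0,0,0,-0.4],[0,0,-0.4,0,0,0,-0.4]]'>/dev/null; python3 go.py -60 0 20; python3 blank.py
```

```text
jig tcp [-40.7   0.3  22.9] F jig [-0.6 -0.8 -0.1] t 14.65 gap 59.7 q7 -1.25
shift cm (tool now) [0.29 0.03 1.93]  turn deg [ 0.03  0.03 -0.07]
shift cm in target frame [0.29 0.03 1.93]
tau jig [0.01 0.05 0.02]
[[185, 23], [201, 241], [443, 240], [459, 23]]
[[70.4, 59.4], [-31.9, 63.5], [-31.5, -63.0], [70.3, -58.9]]
```

```bash
python3 -m handwheel '[[0.1,0,-0.4,0,0,0,-0.4],[0.1,0,-0.4,0,0,0,-0.4],[0,0,-0.4,0,0,0,-0.4],[0,0,-0.4,0,0,0,-0.4]]'>/dev/null; python3 go.py -12 0 20; python3 -m handwheel '[[0,0,-0.3,0,0,0,-0.4],[0,0,-0.3,0,0,0,-0.4]]'>/dev/null; python3 go.py -12 0 20; python3 blank.py
```

```text
jig tcp [-23.4   0.4  20.3] F jig [ 1.1 -1.1 -0.9] t 15.1 gap 60.0 q7 -1.25
shift cm (tool now) [ 0.03  0.04 -1.14]  turn deg [ 0.04  0.07 -0.07]
shift cm in target frame [ 0.03  0.04 -1.14]
tau jig [-0.02  0.09 -0.02]
jig tcp [-16.6   0.6  20.1] F jig [-0.3 -0.2 -1. ] t 15.3 gap 59.9 q7 -1.26
shift cm (tool now) [ 0.01  0.06 -0.46]  turn deg [ 0.05  0.07 -0.06]
shift cm in target frame [ 0.01  0.06 -0.46]
tau jig [-0.03  0.09 -0.03]
[[187, 85], [198, 206], [215, 207], [199, 218], [444, 227], [448, 182], [367, 179], [449, 179], [453, 137], [438, 134], [453, 133], [453, 123], [405, 122], [454, 116], [457, 86]]
[[68.7, 60.4], [12.3, 61.8], [11.8, 53.3], [6.0, 62.0], [1.0, -61.2], [24.4, -60.3], [25.9, -20.9], [25.9, -60.6], [45.8, -60.1], [47.1, -52.9], [47.7, -59.9], [52.2, -59.4], [52.4, -37.2], [55.3, -59.5], [68.2, -59.3]]
```

```bash
python3 -m handwheel '[[0,0,-0.3,0,0,0,-0.4],[0,0,-0.3,0,0,0,-0.4]]'>/dev/null; python3 go.py -12 0 20; python3 -m handwheel '[[0,0,0.4,0,0,0,-0.4],[0,0,0.3,0,0,0,-0.4],[0,0,0,0,0,0,-0.4],[0,0,0,0,0,0,-0.4]]'>/dev/null; python3 go.py -12 0 17; python3 blank.py
```

```text
jig tcp [-9.9  0.6 20.2] F jig [ 0.7 -0.4 -0.5] t 15.55 gap 59.9 q7 -1.26
shift cm (tool now) [0.02 0.06 0.21]  turn deg [ 0.05  0.05 -0.06]
shift cm in target frame [0.02 0.06 0.21]
tau jig [-0.   -0.   -0.01]
jig tcp [-17.1   0.6  20.4] F jig [-0.1 -0.6 -0.9] t 15.95 gap 60.0 q7 -1.26
shift cm (tool now) [ 0.34  0.06 -0.51]  turn deg [ 0.06  0.01 -0.07]
shift cm in target frame [ 0.34  0.06 -0.51]
tau jig [ 0.04  0.02 -0.02]
[[189, 84], [193, 127], [206, 128], [194, 130], [200, 187], [217, 191], [202, 201], [441, 210], [446, 166], [364, 164], [446, 163], [452, 109], [388, 107], [453, 100], [455, 85], [439, 84], [436, 92], [426, 84]]
[[68.7, 59.6], [49.9, 59.9], [49.4, 53.9], [48.6, 59.6], [21.5, 59.8], [19.4, 51.6], [14.3, 59.6], [9.6, -58.6], [31.7, -58.5], [32.6, -19.2], [33.1, -58.3], [57.9, -58.3], [58.5, -29.1], [61.8, -58.3], [68.2, -58.5], [68.5, -51.3], [65.1, -50.2], [68.4, -45.4]]
```

Apparent width (118 mm at z = 24) shows it has dropped flat. Now gently home.

```bash
python3 -m handwheel '[[0.4,0,0,0,0,0,-0.4],[0,0,-0.3,0,0,0,-0.4],[0,0,-0.3,0,0,0,-0.4]]'>/dev/null; python3 go.py -8 0 16;python3 -m handwheel '[[0,0,-0.2,0,0,0,-0.4]]'>/dev/null; python3 go.py -8 0 16;python3 -m handwheel '[[0,0,-0.15,0,0,0,-0.4]]'>/dev/null; python3 go.py -8 0 16
```

```text
jig tcp [-11.    0.4  16.2] F jig [ 0.5 -0.2 -0.7] t 16.3 gap 59.6 q7 -1.26
shift cm (tool now) [ 0.02  0.04 -0.3 ]  turn deg [ 0.04  0.01 -0.07]
shift cm in target frame [ 0.02  0.04 -0.3 ]
tau jig [-0.01 -0.01  0.  ]
jig tcp [-8.8  0.5 16. ] F jig [-1.  -0.2  0.6] t 16.4 gap 59.7 q7 -1.26
shift cm (tool now) [ 0.    0.05 -0.08]  turn deg [ 0.05  0.03 -0.07]
shift cm in target frame [ 0.    0.05 -0.08]
tau jig [-0.    0.16 -0.04]
jig tcp [-7.1  0.5 16. ] F jig [-1.4  0.5  1.6] t 16.5 gap 59.3 q7 -1.26
shift cm (tool now) [-0.    0.05  0.09]  turn deg [ 0.05  0.05 -0.07]
shift cm in target frame [-0.    0.05  0.09]
tau jig [-0.03  0.29  0.06]
```

```bash
for i in 1; do :; done; python3 -m handwheel '[[0,0,-0.1,0,0,0,-0.4]]'>/dev/null; python3 go.py -8 0 16|sed -n '1p;4p';python3 -m handwheel '[[0,0,-0.1,0,0,0,-0.4]]'>/dev/null; python3 go.py -8 0 16|sed -n '1p;4p'
```

```text
jig tcp [-6.8  0.5 15.7] F jig [-5.2  0.4  5.4] t 16.6 gap 59.6 q7 -1.26
tau jig [ 0.13  1.36 -0.02]
jig tcp [-6.9  0.5 15.6] F jig [-6.2  0.5  5.1] t 16.7 gap 60.2 q7 -1.26
tau jig [ 0.11  1.36 -0.02]
```

Seated at about 6 N. I'll ease off, rise and check.

```bash
python3 -m handwheel '[[0,0,0.4,0,0,0,-0.4],[-3,0,0.2,0,0,0,-0.4],[-4,0,0.5,0,0,0,-0.4],[-4,0,1,0,0,0,-0.4],[0,0,0,0,0,0,-0.4]]'>/dev/null; python3 go.py 85 157 110; python3 blank.py
```

```text
jig tcp [-28.6   0.8 128.1] F jig [0.7 0.1 1. ] t 17.2 gap 59.5 q7 -1.26
shift cm (tool now) [  1.73 -15.62 -11.38]  turn deg [ 0.04  0.37 -0.  ]
shift cm in target frame [  1.81 -15.62 -11.36]
tau jig [-0.04 -0.05  0.04]
[[245, 78], [250, 158], [392, 159], [397, 79]]
[[69.1, 59.8], [6.6, 59.9], [5.6, -58.2], [68.3, -58.2]]
```

View pics/last.png

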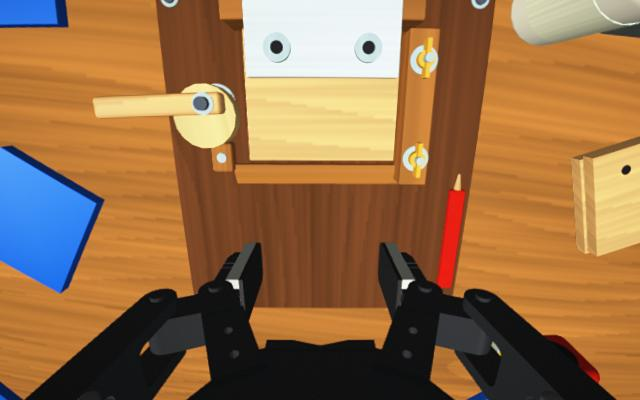

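```bash
python3 -m handwheel '[[0,-3.1,-2.3,0,0.3,0,1],[0,-3.1,-2.3,0,0,0,1],[0,-3.1,-2.3,0,0,0,1],[0,-3.1,-2.3,0,0,0,1],[0,-3.1,-2.3,0,0,0,1],[0,0,0,0,0,0,1]]'>/dev/null; python3 go.py 85 157 60; python3 -c "
from go import *
C=load('wrist');a,b=((unproj(C,[(202,103),(95,107)],44)-oJ)@RJ)[:,:2];print(a,b,np.degrees(np.arctan2(*(b-a)[::-1])))"
```

```text
jig tcp [ 87.4 160.7 118.2] F jig [ 0.3  0.7 -1.1] t 17.85 gap 0.3 q7 -1.57
shift cm (tool now) [5.82 0.38 0.19]  turn deg [-0.25  0.45  0.12]
shift cm in target frame [5.82 0.37 0.24]
tau jig [ 0.09  0.05 -0.01]
[50.48775588 87.92172313] [ 49.18669509 170.07817633] 90.90728187895392
```

```bash
python3 -m handwheel '[[3,0.1,0,-0.2,0.4,0.1,1],[3,0.1,0,0,0,0,1],[1.8,0.1,0,0,0,0,1],[0.5,0,0,0,0,0,1],[0,0,0,0,0,0,1]]'>/dev/null; python3 go.py 72 157 35
```

```text
jig tcp [ 85.3 160.2  26.5] F jig [0.2 0.2 0.2] t 18.35 gap 0.2 q7 -1.57
shift cm (tool now) [-0.85  0.31  1.34]  turn deg [0.23 0.33 0.08]
shift cm in target frame [-0.85  0.32  1.33]
tau jig [-0.   -0.03  0.01]
```

```bash
python3 -m handwheel '[[-0.8,0.3,0.4,0.2,0.3,0.1,1],[0,0,0.5,0,0,0,1],[0,0,0.3,0,0,0,1],[0,0,0,0,0,0,1]]'>/dev/null; python3 go.py 71 157 34
```

```text
jig tcp [ 74.  156.1  38.4] F jig [ 0.1 -0.8 -0.4] t 18.75 gap -0.1 q7 -1.57
shift cm (tool now) [ 0.44 -0.09  0.3 ]  turn deg [-0.05 -0.26 -0.04]
shift cm in target frame [ 0.44 -0.09  0.3 ]
tau jig [-0.05 -0.04 -0.03]
```

Start swinging: constant arc rows (0.7 cm along tool z, turning −5.7°).

```bash
cat > lev.py <<'E'
from go import *
s,R,jp=now();F=RJ.T@s['wrist_force'];z=RJ.T@R[:,2];yaw=np.degrees(np.arctan2(-z[1],-z[0]))
th=np.radians(yaw+90);u=np.array([np.cos(th),np.sin(th)]);t=np.array([-u[1],u[0]]);d=jp[:2]-[50,87]
print('tcp',jp.round(1),'lever ang if square',round(yaw+90,1),'radial',(d@u).round(1),'tang',(d@t).round(1),'F rad,tang,z',(F[:2]@u).round(1),(F[:2]@t).round(1),F[2].round(1),'t',round(s['time'],2))
E
python3 -m handwheel '[[0.2,0,0.3,0,0,0,1],[0,-0.18,0.7,-5.7,0,0,1],[0,-0.18,0.7,-5.7,0,0,1]]'>/dev/null; python3 lev.py; python3 -m handwheel '[[0,-0.18,0.7,-5.7,0,0,1],[0,-0.18,0.7,-5.7,0,0,1]]'>/dev/null; python3 lev.py
```

```text
tcp [ 58.1 159.   37.8] lever ang if square 101.6 radial 68.9 tang -22.4 F rad,tang,z -0.2 -2.3 -1.3 t 19.05
tcp [ 44.  159.6  38. ] lever ang if square 113.5 radial 68.9 tang -23.5 F rad,tang,z -0.1 -1.8 -2.0 t 19.25
```

```bash
python3 -m handwheel '[[0,-0.15,0.7,-5.7,0,0,1],[0,-0.15,0.7,-5.7,0,0,1]]'>/dev/null; python3 lev.py; python3 -m handwheel '[[0,-0.15,0.6,-5,0,0,1]]'>/dev/null; python3 lev.py;python3 -m handwheel '[[0,-0.1,0.35,-2.9,0,0,1]]'>/dev/null; python3 lev.py;python3 -m handwheel '[[0,-0.1,0.35,-2.9,0,0,1]]'>/dev/null; python3 lev.py
```

```text
tcp [ 30.3 157.3  38.1] lever ang if square 125.5 radial 68.7 tang -24.8 F rad,tang,z 1.1 -2.1 -1.4 t 19.45
tcp [ 24.4 155.7  38.2] lever ang if square 130.8 radial 68.7 tang -25.5 F rad,tang,z 0.0 -1.8 -0.5 t 19.55
tcp [ 20.9 154.4  38.2] lever ang if square 133.9 radial 68.7 tang -25.8 F rad,tang,z -1.1 -0.2 -1.1 t 19.65
tcp [ 17.8 153.1  38.4] lever ang if square 137.0 radial 68.6 tang -26.4 F rad,tang,z -1.2 -1.6 -1.6 t 19.75
```

```bash
python3 -m handwheel '[[0,-0.08,0.35,-2,0,0,1]]'>/dev/null; python3 lev.py;python3 -m handwheel '[[0,-0.08,0.35,-2.2,0,0,1]]'>/dev/null; python3 lev.py;python3 -m handwheel '[[0,-0.08,0.35,-2.4,0,0,1]]'>/dev/null; python3 lev.py;python3 -m handwheel '[[0,-0.1,0.35,-2.6,0,0,1]]'>/dev/null; python3 lev.py
```

```text
tcp [ 15.  151.6  38.4] lever ang if square 139.1 radial 68.8 tang -25.9 F rad,tang,z 0.1 -1.8 -2.3 t 19.85
tcp [ 12.2 150.   38.5] lever ang if square 141.4 radial 68.8 tang -25.7 F rad,tang,z -0.2 -1.0 -1.5 t 19.95
tcp [  9.6 148.4  38.6] lever ang if square 144.0 radial 68.8 tang -25.9 F rad,tang,z -0.8 -2.4 -1.4 t 20.05
tcp [  6.9 146.7  38.6] lever ang if square 146.7 radial 68.8 tang -26.3 F rad,tang,z -0.3 -2.0 -1.6 t 20.15
```

```bash
python3 -m handwheel '[[0,-0.08,0.35,-2,0,0,1]]'>/dev/null; python3 lev.py;python3 -m handwheel '[[0,-0.08,0.35,-2.2,0,0,1]]'>/dev/null; python3 lev.py;python3 -m handwheel '[[0,-0.08,0.3,-2,0,0,1]]'>/dev/null; python3 lev.py;python3 -m handwheel '[[0,-0.08,0.3,-2,0,0,1]]'>/dev/null; python3 lev.py
```

```text
tcp [  4.5 144.9  38.7] lever ang if square 148.8 radial 68.9 tang -26.0 F rad,tang,z -0.6 -1.0 -1.6 t 20.25
tcp [  2.1 142.9  38.7] lever ang if square 151.2 radial 68.9 tang -25.9 F rad,tang,z -0.8 -1.7 -0.5 t 20.35
tcp [  0.4 141.7  38.8] lever ang if square 153.3 radial 68.9 tang -26.6 F rad,tang,z -2.0 -7.1 -2.8 t 20.45
tcp [ -0.6 141.3  39.1] lever ang if square 155.5 radial 68.5 tang -28.4 F rad,tang,z -2.2 -7.4 -4.5 t 20.55
```

It bit at a lever angle of about 150° (cam ≈ 1.2): 7 N and climbing steeply. I'll let go and check.

```bash
python3 -m handwheel '[[0,0,-0.4,0,0,0,1],[0,0,-0.8,0,0,0,1],[-3,0,-0.5,0,0,0,1],[-4,0,0,0,0,0,1],[-4,0,0,0,0,0,1],[-1,0,0,0,0,0,1],[0,0,0,0,0,0,1]]'>/dev/null; python3 lev.py; python3 go.py -60 0 140
```

```text
tcp [  3.  159.5 162.9] lever ang if square 155.4 radial 72.9 tang -46.3 F rad,tang,z 0.1 -0.2 -0.5 t 21.25
jig tcp [  3.  159.5 162.9] F jig [ 0.   0.2 -0.5] t 21.25 gap -0.3 q7 -0.48
shift cm (tool now) [ 2.    0.87 17.16]  turn deg [65.42 -1.5  -0.35]
shift cm in target frame [ 2.29 15.95  6.3 ]
tau jig [-0.02  0.03  0.05]
```

```bash
python3 -m handwheel '[[0,0.2,4.3,0,-1.5,0,1],[0,0.2,4.3,0,0,0,1],[0,0.2,4.3,0,0,0,1],[0,0.2,4,0,0,0,1],[0,0,0,8.4,0,0,1],[0,0,0,8.4,0,0,1],[0,0,0,8.4,0,0,1],[0,0,0,8.4,0,0,1]]'>/dev/null;python3 -m handwheel '[[0,0,0,8.4,0,0,1],[0,0,0,8.4,0,0,1],[0,0,0,8.4,0,0,1],[0,0,0,8.4,0,0,1],[0,0,0,0,0,0,1]]'>/dev/null; python3 go.py -30 0 140; python3 blank.py; python3 - <<'E'
import cv2
i=cv2.imread('pics/last.png');cv2.imwrite('pics/fin.png',cv2.resize(i[0:240,80:480],None,fx=2,fy=2,interpolation=cv2.INTER_CUBIC))
E
```

```text
jig tcp [-70.6   0.3 143.2] F jig [ 0.9  0.9 -0.4] t 22.55 gap 0.3 q7 -1.33
shift cm (tool now) [ 0.26 -0.18 -4.06]  turn deg [-2.9   0.74 -0.62]
shift cm in target frame [ 0.32  0.03 -4.06]
tau jig [ 0.02 -0.02 -0.  ]
[[389, 0], [381, 14], [238, 21], [247, 108], [388, 102]]
[[82.0, -61.6], [72.3, -55.3], [73.1, 56.9], [6.8, 57.4], [5.4, -61.2]]
```

View pics/fin.png

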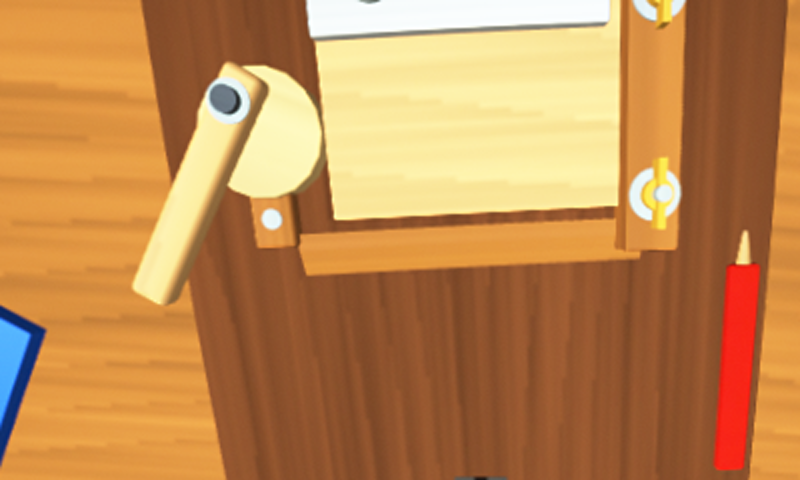

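The blank is flat in the nest, its right edge on the fence and the cam on its left edge, with the lever swung to about 150°. The pencil is undisturbed, so I'm handing in.

```bash
python3 - <<'E'
from go import *
C=load('wrist');a,b=((unproj(C,[(192.5,49),(157.5,146)],44)-oJ)@RJ)[:,:2];print(a,b,np.degrees(np.arctan2(*(b-a)[::-1])))
print(bot.close_job())
E
```

```text
[51.40178369 88.60090264] [-18.17364896 129.24123781] 149.70998585388344
the job is handed in; nothing more can be done
None
```

The blank is loaded in the jig and clamped, and I handed the job in at about 22.6 s of the 72 s allowed. No verdict was reported.

- **Loading:** I pushed the blank over the lip with two fingers. It tipped and dropped flat, and I pressed it home against the stop at about 6 N.
- **Clamping:** I swung the cam lever to about 150° (cam ≈ 1.2 rad). The force at about 69 mm from the pivot jumped from 2 N to 7.1–7.4 N, just over the 5–7 N firm-nip figure, so I stopped there and let go.
- **Last checks:** The final picture shows the blank flat, square and against the fence, with the cam on its left edge and the pencil in place. After letting go, the lever measured 149.7°. The blank's rear edge read x ≈ 5.4–6.8 mm against the nominal 5 mm, which is within camera error.
- **Not re-checked at the end:** I did not test the grip with a second push. Apart from the pencil, I did not re-measure the other bench items.

**Trouble on the way:**
- My first approaches touched the blank's edge or the shelf floor with about 30 N in total (about 27 N downward), because the open finger pads stand farther back than I had allowed for.
- The blank's corner then jammed on the near end of the fence at about 20–34 N. I nudged it about 3 mm to the left and it went in.

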